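Open the tip box by its hidden catch

ROBOT

A 7-joint arm with a two-finger parallel gripper is mounted at the origin on a cart in front of the work surface, level with it; the furniture and walls round the work are solid. World frame = base frame: x ahead of the robot, y to its left, z up, the work surface at z = 0. Lengths are in m, angles in rad, forces in N, time in s.
With the tool pointing down it reaches from about 0.4 to 0.85 m from the base axis. Payload 10.4 kg.
Tool frame: the origin (TCP) lies midway between the tips of the shut fingers; the grasp point (between the pads) lies hold_point_z behind it (hold_point_z is the distance from the TCP to the grasp point, in m); z points along the fingers, y is the line along which they close (so a half turn about z gives the same grasp; the last joint's range is limited). The gripper opens to 87 mm and grips with 3 to 60 N. Pads are 19 mm wide; open, the fingers measure 117 mm over their backs; the gripper's body (75 mm by 190 mm) begins 51 mm behind the grasp point.
Start: joints at [-0.023, 0.332, -0.065, 1.46, 0.022, 1.35, -0.088], TCP at [0.625, 0, 0.223] pointing down, gripper open.
Joint ranges: [-2.6, 2.6], [-0.5, 2.12], [-1.47, 1.34], [0.16, 2.42], [-1.27, 4.41], [0.06, 2.06], [-2.6, 2.6]. Speed limits (rad/s): [2.22, 2.22, 2.79, 2.79, 3.14, 3.14, 3.14].

INTERFACE

Orientations are given as a unit quaternion [x, y, z, w].
In Python, from bench import * gives the robot as it stands. The module is installed in compiled form; this text tells all that it offers.
- The arm moves only by the tool drive_tool, never from a script. Its argument "increments" is a list of rows, each a list of 6 numbers: the shift along the tool's x, y, z scaled (see below), then the turn, a rotation vector about the tool's x, y, z scaled (see below). In form: [[dx, dy, dz, rx, ry, rz], ...]. A call has exactly 5 rows; each row is the pose to reach, as a shift and turn from the pose commanded when the call began, along the tool's axes at that moment; what a row does not reach only later rows make up. The controller multiplies each number of a shift by 300 mm and each number of a turn by pi/4 rad. A row lasts 1/12 s, in which the tool goes at most 41.7 mm and 7.16 degrees, less where a joint would pass 70% of its speed; a pose out of reach is approached as far as the arm can. A call with a number of a shift or a turn outside -1 to 1 is refused whole. A call with a gripper value outside its range is refused whole. "claw" is the closure, from 0 (fully open) to 1 (shut), set as the call begins (left out, the last holds). The fingers move at their own pace and stop on an object; "force" is the grip in N (left out, the last holds). Time passes only in rows, so rows that repeat a pose let the fingers close, or fill a call up. It gives the time, the measured TCP pose, the force, the opening and the grip force at its end, in the units of the state.
- read_state(): the state, without advancing time (a new reading comes with each control period).
- camera(name): name is "scene" or "side" or "wrist"; returns the picture (480x640x3 uint8, blue, green, red); there is no depth.
- get_calibration(name): a dict with "K" (3x3 intrinsics, pixels), "position" and "rotation" of the camera in the world. Camera axes: x right, y down, z forward; pixel columns grow to the right and rows downward; lengths in m; the calibration is good to about 2 mm. A picture is of the moment at which its call begins: read the wrist's pose just before it. get_calibration takes no time and is no camera call; for the wrist camera it gives the pose at the moment of the call.
- close_job(): hands the job in; it is judged then, once.
The state is a dict: "time": time; "joint_positions": joint angles; "joint_vel": joint speeds; "joint_torque": joint torques, N m; "ee_pos": TCP position; "eef_rot": TCP orientation; "ft_force": force on the tool from outside, world axes, zero at the start; "torque": the same for the moment, N m; "width": finger opening in m; "grip_force": force on a finger pad.
Only numpy, scipy, OpenCV 4.12 (cv2) and the standard library are available. Lean on these libraries where they do the work, as an engineer would, in place of code of your own. Each camera call takes 0.05 s, during which the arm holds its last target. There are 200 camera calls.

TASK

Open the staff tip box: somewhere along the recessed band in its flat lid a flush catch plate is hidden, so feel along the band with shut fingertips until a spot gives way, and press it fully down so that the drawer in the front springs out. Then take the hand away, letting the catch rise again and leaving the drawer out. Do not grasp, lift or shift anything, neither the things on the lid nor those on the table.

Things in the scene. Friction and masses are not known exactly. Their poses are not given: they have to be found in the camera images.
- tip_box: tip box, 180 (x, depth) x 300 (y, width) x 80 mm (z, height), fixed to the table; painted plain grey all over, with a flat lid and a small dark coin slot in its rear half. Origin: centre of its underside; x points from the drawer front to the back, y along the width. The front face (x = -90 mm) is a plain drawer front without handle, locked until the catch is pressed
- band (a point): centre of the floor of the recessed band in the lid, 77 mm above the table, axes as the tip box. The band is a window in the lid, 56 mm in x by 150 mm in y; its floor is flat rigid metal, 3 mm below the lid's top. The catch plate is a flush part of this floor, 56 mm in x by 42 mm in y, of the same metal; its centre lies anywhere from -50 to +50 mm in y from this point
- catch (a joint): travel of the hidden catch plate, m: 0 flush, 0.007 fully down (rigid stop), springs back. It gives from about 2 N and takes about 5 N fully down; from about 0.005 it frees the drawer. Only two hairline gaps across the band, at the plate's ends in y, show it. A fingertip sinks it only when wholly on the plate
- drawer (a joint): travel of the drawer out of the box's front, m: 0 shut and locked, 0.045 out against its stop; a spring drives it out in under a second once the catch has let go
- lid_ramekin: white dip cup, 65 mm wide and 37 high, standing on the box's lid behind the band. Origin: centre of its underside. Leave it alone
- lid_marker: felt marker, 16x130x16 mm, lying on the box's lid behind the band. Origin: centre of its underside. Leave it alone
- plate: white side plate, 155 mm wide, 17 high, on the table to the right of the box. Origin: centre of its underside. Leave it alone
- scraper: bench scraper, steel blade with wooden handle, 92x123x16 mm, lying on the table to the right of the box. Origin: centre of its underside. Leave it alone
- dip_cup: dip cup, 65 mm wide, 37 high, on the table behind the box. Origin: centre of its underside. Leave it alone

How it is judged:
By the outcome, as a careful person would: the job done as asked, in the order asked, and still so for the second after the job is handed in, with the robot touching nothing.
It also fails if it takes over 64 s, if anything falls off the work surface, if the arm or the gripper's body presses on something with over 40 N, if the wrist force passes 120 N, or if a joint passes its speed limit or range.

## Working session

There is one attempt and no reset: what is moved stays moved. The work goes in short steps, Python scripts to look and compute and a tool call to move; the robot and the scene stay as the last step left them, time stands still between calls to the robot, and variables do not carry over. Pictures are saved under pics/ and viewed, at most 10 in all, crops included, and the job is handed in when it is done.

Besides the shell and the picture viewer there is one more tool, called after "Request:" as a command line: name --pt "numbers of a row" for each row, then --argument value for the rest. drive_tool: Moves the arm, as the interface text tells. Its arguments: {"type":"object","properties":{"increments":{"type":"array","items":{"type":"array","items":{"type":"number"}}},"claw":{"type":"number"},"force":{"type":"number"}},"required":["increments"]}

```bash
mkdir -p pics; python3 - <<'E'
from bench import *
import cv2
s=read_state();print(s)
for n in("scene","side","wrist"):
    c=get_calibration(n);print(n,c)
    cv2.imwrite(f"pics/{n}0.png",camera(n))
E
```

```text
{'time': 0.0, 'joint_positions': array([-0.0226041 ,  0.33286218, -0.06471619,  1.46094723,  0.02158551,
        1.34988624, -0.08850518]), 'joint_vel': array([-0.00100582, -0.0001059 ,  0.00203753, -0.00041431,  0.00158571,
       -0.00065109, -0.00064019]), 'joint_torque': array([-1.20520472e-04, -6.23245955e+01,  2.44190963e-02, -3.89891267e+01,
       -6.13984605e-02,  3.97891912e-02,  1.87085252e-04]), 'ee_pos': array([6.24613227e-01, 1.14523475e-05, 2.21757202e-01]), 'eef_rot': array([ 7.07095236e-01,  7.07117976e-01, -5.13837069e-04, -4.81307211e-04]), 'ft_force': array([ 0.13559197, -0.07917863,  0.41553875]), 'torque': array([ 0.03409979, -0.01048077,  0.00953558]), 'grip_force': 0.0, 'width': 0.08697041773921241}
scene {'K': array([[554.29144215,   0.        , 319.2374352 ],
       [  0.        , 554.29144215, 236.40600558],
       [  0.        ,   0.        ,   1.        ]]), 'position': array([-0.14726693, -0.75826062,  1.0569844 ]), 'rotation': array([ 0.82532427, -0.4252916 ,  0.16776907, -0.33139167])}
side {'K': array([[449.17315586,   0.        , 317.14811774],
       [  0.        , 449.17315586, 239.67770795],
       [  0.        ,   0.        ,   1.        ]]), 'position': array([0.18727636, 0.49676162, 0.46967986]), 'rotation': array([-0.22448507,  0.81499657, -0.51879559,  0.12742912])}
wrist {'K': array([[423.88817778,   0.        , 326.0524067 ],
       [  0.        , 423.88817778, 242.95608767],
       [  0.        ,   0.        ,   1.        ]]), 'position': array([0.62578564, 0.06853183, 0.38479368]), 'rotation': array([ 9.91857416e-01, -4.11573553e-04, -3.03291699e-04,  1.27352288e-01])}
```

View pics/scene0.png

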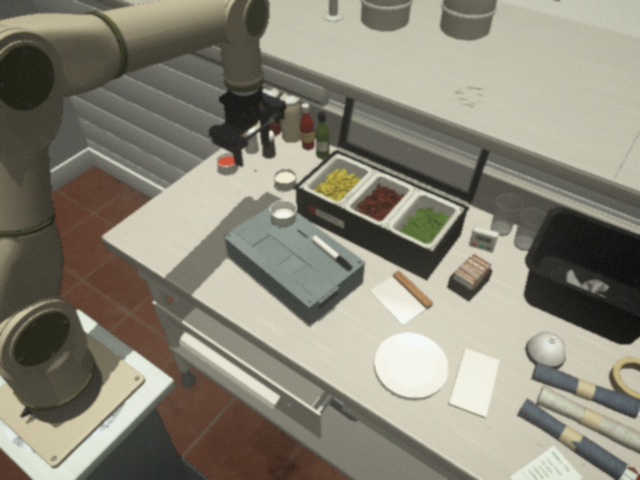

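View pics/side0.png

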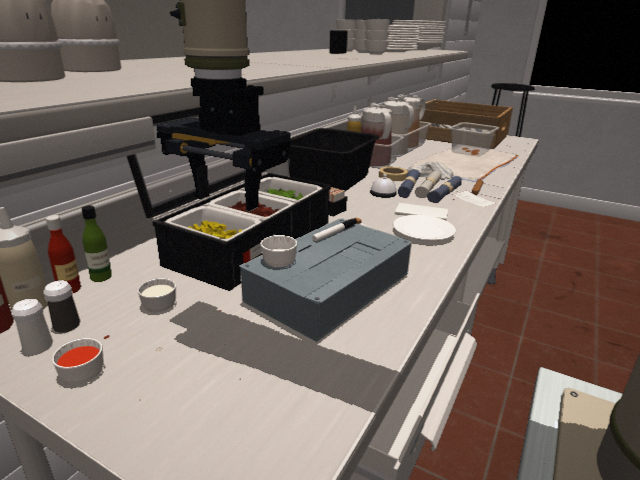

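View pics/wrist0.png

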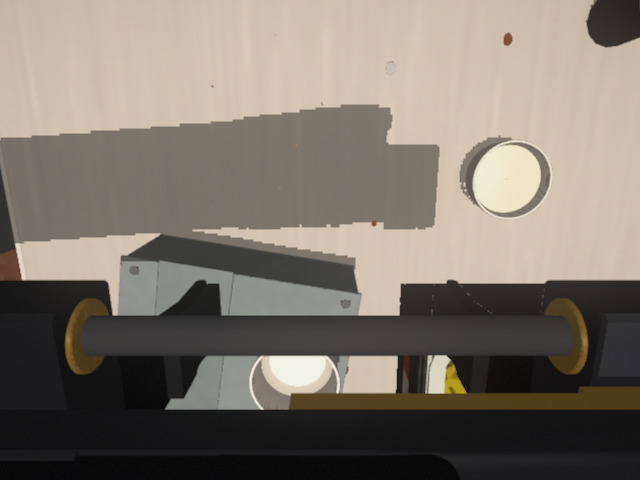

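The box is at about (295,255) in the scene view and (325,275) in the side view. The band lies on its front half, the white cup and marker sit behind it, and the wrist view is mostly hidden. I'll enlarge both boxes in one picture.

```bash
python3 - <<'E'
import cv2,numpy as np
a=cv2.imread("pics/scene0.png")[195:325,215:375]; b=cv2.imread("pics/side0.png")[215:345,235:420]
cl=cv2.createCLAHE(3,(4,4))
def f(i,k):
    g=cl.apply(cv2.cvtColor(i,cv2.COLOR_BGR2GRAY)); g=cv2.resize(g,None,fx=k,fy=k,interpolation=cv2.INTER_CUBIC)
    g=cv2.cvtColor(g,cv2.COLOR_GRAY2BGR); return g
def grid(g,x0,y0,k):
    for u in range(0,g.shape[1],20*k): cv2.putText(g,str(x0+u//k),(u,8),0,.3,(0,255,255),1);cv2.line(g,(u,0),(u,g.shape[0]),(0,90,160),1)
    for v in range(0,g.shape[0],20*k): cv2.putText(g,str(y0+v//k),(0,v+8),0,.3,(0,255,255),1);cv2.line(g,(0,v),(g.shape[1],v),(0,90,160),1)
    return g
cv2.imwrite("pics/a1.png",grid(f(a,4),215,195,4));cv2.imwrite("pics/b1.png",grid(f(b,4),235,215,4))
E
```

```text
(no output)
```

View pics/a1.png

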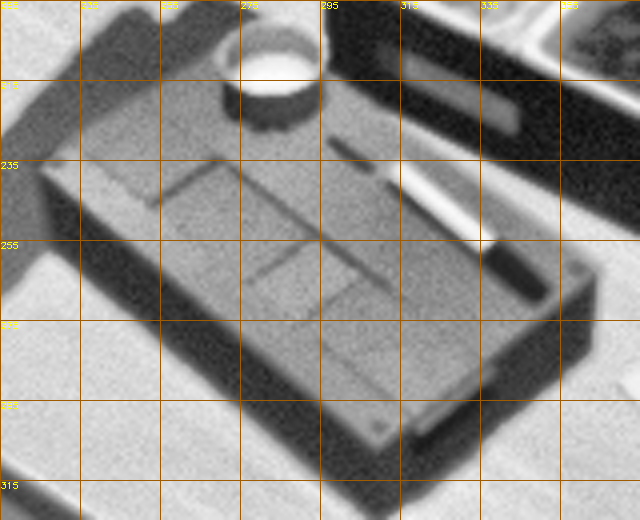

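View pics/b1.png

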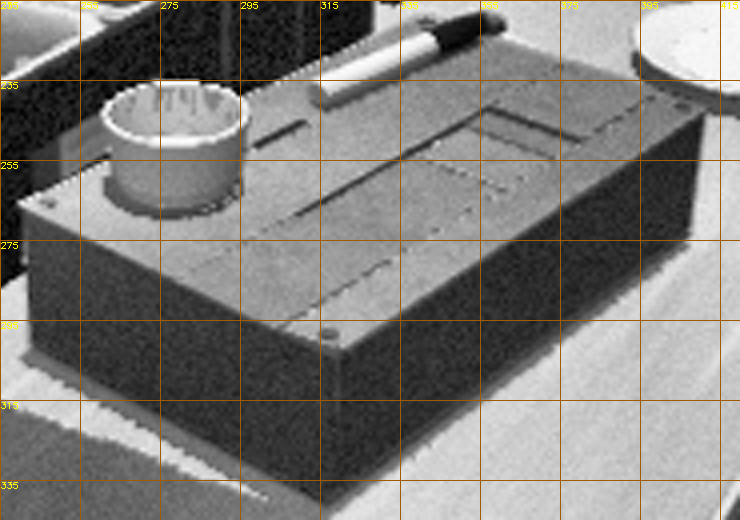

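Lid corners are readable in both views. In the scene view they are at (225,236), (309,308) and (364,262). In the side view they are at (239.5,266), (320.5,302.5) and (411,244). The catch gaps seem to be near (293,255) and (304,265) in the scene view. I'll fit the pose and rectify the band.

```bash
cat > h.py <<'E'
import numpy as np,cv2
from scipy.spatial.transform import Rotation as R
from scipy.optimize import least_squares
from bench import *
def proj(n,P):
    c=get_calibration(n); r=R.from_quat(c["rotation"]).as_matrix()
    q=(np.asarray(P)-c["position"])@r; q=q/q[:,2:]
    return (q@c["K"].T)[:,:2]
def box2w(p,P):
    P=np.atleast_2d(P).astype(float); c,s=np.cos(p[2]),np.sin(p[2])
    return np.c_[p[0]+c*P[:,0]-s*P[:,1],p[1]+s*P[:,0]+c*P[:,1],P[:,2]]
E
python3 - <<'E'
from h import *
L={'fl':(-.09,.15,.08),'fr':(-.09,-.15,.08),'br':(.09,-.15,.08),'bl':(.09,.15,.08)}
S=[L[k] for k in('fl','fr','br')];Su=np.array([(225,236),(308.75,308),(364,262)])
D=[L[k] for k in('bl','fl','fr')];Du=np.array([(239.5,265.75),(320.5,302.5),(411,243.75)])
f=lambda p:np.r_[(proj("scene",box2w(p,S))-Su).ravel(),(proj("side",box2w(p,D))-Du).ravel()]
s=least_squares(f,[.55,.0,0.]);p=s.x;print(p,np.round(s.fun,1));np.save("p.npy",p)
# rectified band at z=.077: rows x (up=back) from +.09..-.09, cols y +.15..-.15 ; 2.5px/mm
k=2.5;out=[]
xs=np.arange(.09,-.09,-.001/k);ys=np.arange(.15,-.15,-.001/k)
X,Y=np.meshgrid(xs,ys,indexing='ij')
cl=cv2.createCLAHE(3,(4,4))
for n in("scene","side"):
    u=proj(n,box2w(p,np.c_[X.ravel(),Y.ravel(),np.full(X.size,.0785)])).reshape(*X.shape,2).astype(np.float32)
    g=cv2.cvtColor(cv2.imread(f"pics/{n}0.png"),cv2.COLOR_BGR2GRAY)
    g=cl.apply(cv2.remap(g,u[...,0],u[...,1],cv2.INTER_CUBIC))
    g=cv2.cvtColor(g,cv2.COLOR_GRAY2BGR)[:300]if 0 else cv2.cvtColor(g,cv2.COLOR_GRAY2BGR)
    for y in range(-140,150,20): cv2.putText(g,str(y),(int((150-y)*k),10),0,.35,(0,255,255),1);cv2.line(g,(int((150-y)*k),0),(int((150-y)*k),14),(0,255,255),1)
    for x in range(-80,90,20): cv2.putText(g,str(x),(0,int((90-x)*k)),0,.35,(0,255,255),1)
    out.append(g)
o=np.vstack(out);cv2.imwrite("pics/rect.png",cv2.resize(o,None,fx=600/o.shape[0],fy=600/o.shape[0]))
E
```

```text
[ 0.53521914 -0.18436575 -0.16338861] [-2.   0.5  0.3 -1.1  0.3  0.3  1.1 -0.1 -1.6  0.2  0.8 -2.6]
```

View pics/rect.png

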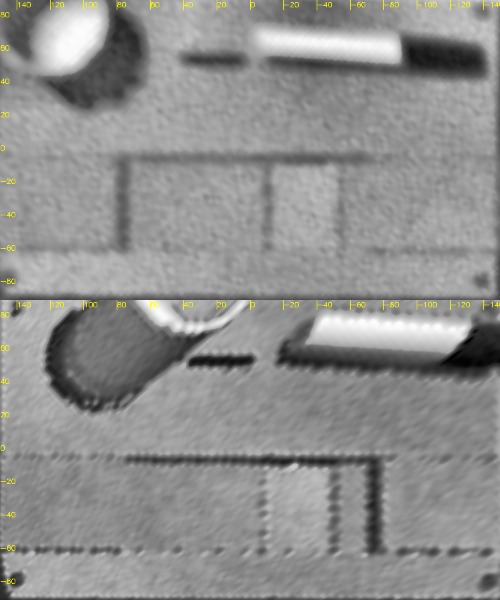

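The rectified views show the band at x ≈ -60 to -4 and y ≈ ±75 mm in the box frame. The catch gaps are at y ≈ -9 and -51 in both views, so the plate centre is about (-32, -30) in the box frame. In world coordinates that is about (0.499, -0.209). I'll shut the fingers, move above it, and turn -0.163 rad to align.

Request:
drive_tool --pt "-0.07 -0.04 0 0 0 0.04" --pt "-0.14 -0.085 0 0 0 0.08" --pt "-0.21 -0.13 0 0 0 0.12" --pt "-0.28 -0.17 0 0 0 0.16" --pt "-0.35 -0.21 0 0 0 0.207" --claw 1 --force 20

```text
time: 0.57
ee_pos: [0.5611, -0.106, 0.2223]
eef_rot: [0.763, 0.647, -0.0, -0.0]
ft_force: [-0.3, -0.1, -0.5]
width: 0.0613
grip_force: 0.0
```

```bash
cat > d.py <<'E'
from h import *
import sys
p=np.load("p.npy"); s=read_state(); r=R.from_quat(s["eef_rot"])
t=box2w(p,[[-.032,-.030,float(sys.argv[1])]])[0]
print("t",s["time"],"pos",s["ee_pos"].round(4),"tgt",t.round(4),"inc",(r.inv().apply(t-s["ee_pos"])/.3).round(4),"toolx yaw",np.degrees(np.arctan2(*r.as_matrix()[[1,0],0])).round(2),"want",np.degrees(p[2])+90,"tilt",r.as_matrix()[:,2].round(4),s["ft_force"].round(2),s["width"].round(4))
E
python3 d.py 0.13
```

```text
Traceback (most recent call last):
  File "d.py", line 5, in <module>
    print("t",s["time"],"pos",s["ee_pos"].round(4),"tgt",t.round(4),"inc",(r.inv().apply(t-s["ee_pos"])/.3).round(4),"toolx yaw",np.degrees(np.arctan2(*r.as_matrix()[[1,0],0])).round(2),"want",np.degrees(p[2])+90,"tilt",r.as_matrix()[:,2].round(4),s["ft_force"].round(2),s["width"].round(4))
                                                                                                                                                                                                                                                                               ^^^^^^^^^^^^^^^^
AttributeError: 'float' object has no attribute 'round'
```

```bash
sed -i 's/s\["width"\].round(4)/s["width"]/' d.py; python3 d.py 0.13
```

```text
t 0.5667 pos [ 0.5611 -0.106   0.2223] tgt [ 0.4988 -0.2088  0.13  ] inc [-0.372  -0.149   0.3078] toolx yaw 80.59 want 80.63852199858789 tilt [-3.e-04  1.e-04 -1.e+00] [-0.31 -0.11 -0.47] 0.061308691971892926
```

Request:
drive_tool --pt "-0.08 -0.03 0 0 0 0" --pt "-0.16 -0.06 0 0 0 0" --pt "-0.24 -0.095 0 0 0 0" --pt "-0.31 -0.125 0 0 0 0" --pt "-0.37 -0.15 0 0 0 0"

```text
time: 0.98
ee_pos: [0.4982, -0.2092, 0.2225]
eef_rot: [0.763, 0.647, -0.0, 0.0]
ft_force: [0.2, -0.2, 0.8]
width: 0.0285
grip_force: 0.0
```

Request:
drive_tool --pt "0 0 0.06 0 0 0" --pt "0 0 0.12 0 0 0" --pt "0 0 0.18 0 0 0" --pt "0 0 0.24 0 0 0" --pt "0 0 0.307 0 0 0"

```text
time: 1.4
ee_pos: [0.4995, -0.2076, 0.1299]
eef_rot: [0.763, 0.647, 0.0, 0.0]
ft_force: [0.4, -0.6, 0.6]
width: 0.0014
grip_force: 0.0
```

```bash
python3 d.py 0.085; python3 - <<'E'
from h import *
a=camera("scene")[165:305,225:365]; b=camera("side")[185:325,265:405]
cv2.imwrite("pics/chk.png",cv2.resize(np.hstack([a,b]),None,fx=2.8,fy=2.8,interpolation=cv2.INTER_CUBIC))
E
```

```text
t 1.4 pos [ 0.4995 -0.2076  0.1299] tgt [ 0.4988 -0.2088  0.085 ] inc [-0.004  -0.0018  0.1496] toolx yaw 80.63 want 80.63852199858789 tilt [ 6.e-04 -1.e-04 -1.e+00] [ 0.42 -0.58  0.6 ] 0.0014145199722528862
```

View pics/chk.png

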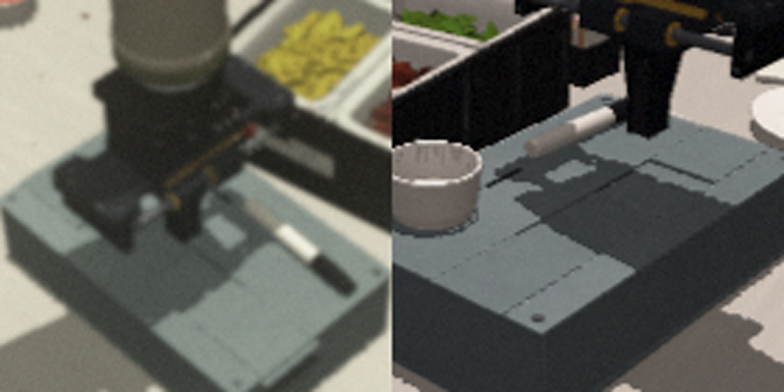

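The fingers are shut and hover over the band, which is clear of the cup and marker. The only low part at the front is the gripper's rail end, well above the lid. I'll descend to 85 mm and then feel downwards.

Request:
drive_tool --pt "-0.002 -0.001 0.04 0 0 0" --pt "-0.004 -0.002 0.08 0 0 0" --pt "-0.004 -0.002 0.11 0 0 0" --pt "-0.004 -0.002 0.13 0 0 0" --pt "-0.004 -0.002 0.15 0 0 0"

```text
time: 1.92
ee_pos: [0.4988, -0.2083, 0.0849]
eef_rot: [0.762, 0.647, 0.0, -0.0]
ft_force: [-0.1, 0.1, 0.6]
width: 0.0004
grip_force: 0.0
```

Request:
drive_tool --pt "0 0 0.005 0 0 0" --pt "0 0 0.01 0 0 0" --pt "0 0 0.016 0 0 0" --pt "0 0 0.023 0 0 0" --pt "0 0 0.03 0 0 0"

```text
time: 2.33
ee_pos: [0.4992, -0.2084, 0.0767]
eef_rot: [0.762, 0.647, 0.0, 0.0]
ft_force: [-1.4, 0.6, 4.0]
width: 0.0003
grip_force: 2.2
```

```bash
python3 d.py 0.070
```

```text
t 2.3333 pos [ 0.4992 -0.2084  0.0767] tgt [ 0.4988 -0.2088  0.07  ] inc [-0.0014 -0.0011  0.0224] toolx yaw 80.69 want 80.63852199858789 tilt [ 8.e-04 -2.e-04 -1.e+00] [-1.44  0.57  4.  ] 0.0002942692139713052
```

Request:
drive_tool --pt "0 0 0.003 0 0 0" --pt "0 0 0.006 0 0 0" --pt "0 0 0.009 0 0 0" --pt "0 0 0.01 0 0 0" --pt "0 0 0.01 0 0 0"

```text
time: 2.75
ee_pos: [0.4991, -0.2084, 0.0737]
eef_rot: [0.762, 0.647, 0.0, 0.0]
ft_force: [-0.3, 0.4, 5.0]
width: 0.0006
grip_force: 2.1
```

The spot gives: 3 mm down with only about 4 N. I'll keep going to the stop.

Request:
drive_tool --pt "0 0 0.004 0 0 0" --pt "0 0 0.008 0 0 0" --pt "0 0 0.012 0 0 0" --pt "0 0 0.014 0 0 0" --pt "0 0 0.014 0 0 0"

```text
time: 3.17
ee_pos: [0.4994, -0.2085, 0.0703]
eef_rot: [0.762, 0.647, 0.0, 0.0]
ft_force: [-2.1, 1.3, 14.2]
width: 0.0003
grip_force: 7.1
```

Request:
drive_tool --pt "0 0 0.002 0 0 0" --pt "0 0 0.002 0 0 0" --pt "0 0 0.002 0 0 0" --pt "0 0 0.002 0 0 0" --pt "0 0 0.002 0 0 0"

```text
time: 3.58
ee_pos: [0.4995, -0.2085, 0.0703]
eef_rot: [0.762, 0.647, 0.001, 0.001]
ft_force: [-4.0, 2.3, 19.1]
width: 0.0003
grip_force: 9.7
```

Request:
drive_tool --pt "0 0 -0.01 0 0 0" --pt "0 0 -0.03 0 0 0" --pt "0 0 -0.07 0 0 0" --pt "0 0 -0.13 0 0 0" --pt "0 0 -0.2 0 0 0"

```text
time: 4.0
ee_pos: [0.4977, -0.208, 0.1287]
eef_rot: [0.762, 0.647, -0.001, -0.001]
ft_force: [0.4, 0.3, -0.5]
width: 0.0005
grip_force: 0.0
```

Request:
drive_tool --pt "0 0 -0.07 0 0 0" --pt "0 0 -0.14 0 0 0" --pt "0 0 -0.21 0 0 0" --pt "0 0 -0.28 0 0 0" --pt "0 0 -0.33 0 0 0"

```text
time: 4.42
ee_pos: [0.4987, -0.2084, 0.2299]
eef_rot: [0.762, 0.647, 0.0, 0.0]
ft_force: [0.5, 0.3, 0.1]
width: 0.0005
grip_force: 0.0
```

```bash
python3 d.py 0.070; python3 - <<'E'
from h import *
a=camera("scene")[165:345,205:385]; b=camera("side")[185:365,245:425]
cv2.imwrite("pics/end.png",cv2.resize(np.hstack([a,b]),None,fx=2.2,fy=2.2,interpolation=cv2.INTER_CUBIC))
E
```

```text
t 4.4167 pos [ 0.4987 -0.2084  0.2299] tgt [ 0.4988 -0.2088  0.07  ] inc [-0.0012  0.      0.533 ] toolx yaw 80.68 want 80.63852199858789 tilt [ 8.e-04 -2.e-04 -1.e+00] [0.53 0.28 0.1 ] 0.0005213572759561132
```

View pics/end.png

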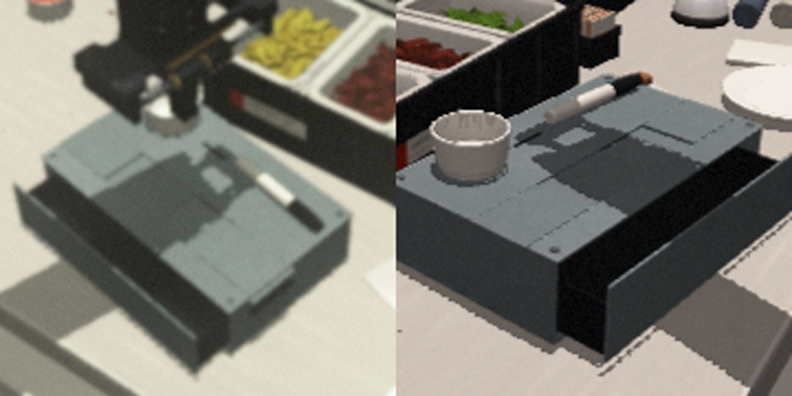

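The drawer is out along the whole front, with its front panel from (20,200) to (195,370) in the scene view. The lid is clear, and the cup and marker haven't moved. The hand hangs free above the box, so I'll hand in.

```bash
python3 -c "
from bench import *
print(close_job())"
```

```text
the job is handed in; nothing more can be done
None
```

The catch was pressed down to its stop, the drawer sprang out and stayed out, the hand was withdrawn above the box touching nothing, and the job is handed in.

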